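# Hang the drilling template on the tilted jig and lock it

### The arm

A 6-joint arm with a two-finger parallel gripper is mounted at the origin on the work surface. World frame = base frame: x ahead of the robot, y to its left, z up, the work surface at z = 0. Lengths are in m, angles in degrees, forces in N, time in s.
With the tool pointing down it reaches from about 0.35 to 0.875 m from the base axis. Payload 4.2 kg.
Tool frame: the origin (TCP) lies on the front face of the gripper's body, between the roots of the fingers; the fingertips stand finger_overhang ahead of it and the grasp point (between the pads) lies 51 mm ahead of it (finger_overhang is the distance from the TCP to the fingertips, in m); z points along the fingers, y is the line along which they close (so a half turn about z gives the same grasp; the last joint's range is limited). The gripper opens to 87 mm and grips with 3 to 60 N. Pads are 19 mm wide; open, the fingers measure 117 mm over their backs; the gripper's body (75 mm by 190 mm) begins 51 mm behind the grasp point.
Start: joints at [-54.798, 22.042, 0.453, 0, -68.411, -14.817], TCP at [0.218, -0.586, 0.292] pointing down, gripper open.
Joint ranges: [-179.83, 179.83], [-69.29, 118.12], [-61.27, 80.66], [-181.25, 117.63], [-171.15, -9.14], [-177.46, 177.46]. Speed limits (degrees/s): [159.86, 159.86, 180, 180, 180, 180].

### API

Orientations are given as a 3x3 rotation matrix whose columns are the frame's x, y, z axes.
In Python, from station import sense, capture, camera_model, finish_job, finger_overhang gives the robot as it stands. The module is installed in compiled form; this text tells all that it offers.
- The arm moves only by the tool jog_arm, never from a script. Its argument "rows" is a list that holds one entry, the list of rows, each a list of 4 numbers: the shift along the tool's x, y, z in m, then the turn about the tool's z in rad. A call has 1 to 20 rows; each row shifts and turns the commanded pose from where the row before left it, along the tool's axes as they then stand; what a row does not reach is not made up. A row lasts 1/8 s, in which the tool goes at most 62.5 mm and 10.7 degrees, less where a joint would pass 70% of its speed; a pose out of reach is approached as far as the arm can. A call is refused whole if a number of a shift passes 0.0625 or a number of a turn 0.188, either way. A call with a gripper value outside its range is refused whole. "claw" is the opening, from 0 (shut) to 1 (fully open), set as the call begins (left out, the last holds). The fingers move at their own pace and stop on an object; the grip force is fixed at half the most. Time passes only in rows, so rows that do not move let the fingers close. It gives the time, the measured TCP pose, the force, the opening and the grip force at its end, in the units of the state.
- sense(): the state, without advancing time (a new reading comes with each control period).
- capture(name): name is "scene" or "top" or "wrist"; returns the picture (384x512x3 uint8, red, green, blue); there is no depth.
- camera_model(name): a dict with "fovy" (degrees; the focal length in pixels is half the picture's height over the tangent of half this angle, whatever the lens; pixels are square), "cx", "cy" (the principal point, pixels), "eye" and "rotation" of the camera in the world. Camera axes: x right, y down, z forward; pixel columns grow to the right and rows downward; lengths in m; the calibration is good to about 2 mm. A picture is of the moment at which its call begins: read the wrist's pose just before it. camera_model takes no time and is no camera call; for the wrist camera it gives the pose at the moment of the call.
- finish_job(): hands the job in; it is judged then, once.
The state is a dict: "time_s": time; "joints": joint angles; "joint_velocities": joint speeds; "effort": joint torques, N m; "tcp_pos": TCP position; "ee_rot": TCP orientation; "wrist_force": force on the tool from outside, world axes, zero at the start; "moment": the same for the moment, N m; "gripper_width": opening from 0.0 (shut) to 1.0 (fully open); "gripper_force": force on a finger pad.
Only numpy, scipy, OpenCV 4.12 (cv2) and the standard library are available. Lean on these libraries where they do the work, as an engineer would, in place of code of your own. Each camera call takes 0.05 s, during which the arm holds its last target. There are 200 camera calls.

### The job

Pick up the T-shaped drilling template by its grip block and hang it on the tilted drilling jig, crossbar uppermost, with both its holes over the two steel locating pins so that it lies fully home, flat on the stool blank. Then swing the wooden turn-button in until it stands square across the template's edge to lock it, let go, and leave everything else on the bench where it lies.

Things in the scene. Friction and masses are not known exactly. Their poses are not given: they have to be found in the camera images.
- tee_grip (a point): Centre (half-way up) of the grip block on the T-shaped drilling template. The block is 24 mm wide along the template's y, 66 mm long along x, 40 mm high and stands on the middle of the board; this point is 20 mm over the board's top face, 29 mm over its underside. Axes: z out of the top face, x towards the crossbar of the T, y along the crossbar. Nothing else stands up from the board
- tee: The T-shaped template itself, origin on its underside below the block's centre, same axes. A loose 9 mm wooden board, 0.13 to 0.24 kg with its block; starts flat on the bench, block upwards. Crossbar of the T: 176 mm long (y), 40 mm wide (x from 15 to 55 mm). Stem: 96 mm wide (y), reaching to x = -65 mm
- tee_hole_l (a point): Centre of the hole at the crossbar's +y end, on the underside of the board. The two holes are 12 mm in diameter, go right through, and lie at x = 35 mm, y = +70 and -70 mm from the template's origin. Axes as the template's
- tee_hole_r (a point): The same for the hole at the crossbar's -y end
- jig: Plywood base of the tilted drilling jig, 240 x 320 x 15 mm, origin at the centre of its underside, z up. Fixed to the bench; place and heading differ each time. The bed hinged on it, 230 x 310 mm, stands at 30 degrees: its low edge is at -x, about 40 mm up, its high edge at +x, about 150 mm up
- seat (a point): Point on the face of the pale stool blank on the jig's bed; with the template home its underside lies on this face, its origin here. Axes: z square out of the face, 30 degrees from vertical; x up the slope, y level (left, seen from the low edge). Blank: x from -85 to 75 mm, y from -90 to 90 mm, 18 mm thick on the bed. A fence along its lower edge is no higher than its face
- pin_l (a point): Left (+y) dark steel locating pin, where it leaves the blank's face; its axis is z. Pins are 10 mm in diameter and stand 22 mm out of the face: straight for 13 mm, then a cone to 4 mm across at the tip. They stand at x = 35 mm, y = +70 and -70 mm from the seat point. Axes as the seat's
- pin_r (a point): Right (-y) locating pin, likewise
- peg (a point): Upright round wooden peg, 16 mm in diameter, on the free end of the turn-button; this point is on its axis, 37 mm out of the blank's face along the seat's z, at mid-height of the 30 mm of peg that stand above the button's arm (21 to 51 mm out of the face). It runs on a circle of 58 mm radius about button_hinge, around the seat's z. Its own x axis points from peg to hinge
- button_hinge (a point): Fixed point on the turn-button's pivot axis (the seat's z), level with the peg point: x = -25, y = 105, z = 37 mm from the seat point. The wooden arm is 18 mm wide, reaches 71 mm from the pivot and turns parallel to the face, its underside 11 mm out of it: 2 mm over the top of a template that is home; it strikes the edge of one that is not. The pivot bolt stays below the peg's top
- button (a joint): Angle of the turn-button about the seat's z, rad. 0: the arm points straight down the slope, clear of the template's place. Grows as the free end swings in towards the middle; at 1.57 the arm lies level, towards -y, its end over the template's stem, square across its edge. Stops at -0.75 and 1.65; starts between -0.6 and 0.15. Stays where it is left; about 1 N on the peg turns it
- oblong: Bystander: oblong drilling template 160 x 90 x 9 mm with a shorter grip block and two holes only 90 mm apart; it does not fit the jig; origin at its underside
- tape: Bystander: roll of masking tape, 100 mm across, 25 high; origin at its underside
- glue: Bystander: glue bottle, 60 mm across, 170 high; origin at its underside
- driver: Bystander: screwdriver; origin at its underside
- offcut: Bystander: timber offcut 70 x 45 x 30 mm; origin at its underside
- clamp: Bystander: one-handed bar clamp, 360 mm long, lying flat; origin at its underside
- square: Bystander: try square, stock 110 mm, blade 150 mm; origin at its underside
- mallet: Bystander: carpenter's mallet, 280 mm long; origin at its underside
Mind the look-alikes: they are no part of the job. What is shaped like the tee but black is not meant.

How it is judged:
By the outcome, as a careful person would: the job done as asked, in the order asked, and still so for the second after the job is handed in, with the robot touching nothing.
It also fails if it takes over 64 s, if anything falls off the work surface, if the arm or the gripper's body presses on something with over 40 N, if the wrist force passes 120 N, or if a joint passes its speed limit or range.

## Working session

There is one attempt and no reset: what is moved stays moved. The work goes in short steps, Python scripts to look and compute and a tool call to move; the robot and the scene stay as the last step left them, time stands still between calls to the robot, and variables do not carry over. Pictures are saved under pics/ and viewed, at most 10 in all, crops included, and the job is handed in when it is done.

Besides the shell and the picture viewer there is one more tool, called after ">>>" as name(argument=value, ...), one argument or row to a line, values as JSON. jog_arm: Moves the arm, as the interface text tells. Its arguments: {"type":"object","properties":{"rows":{"type":"array"},"claw":{"type":"number"}},"required":["rows"]}

```bash
mkdir -p pics; python3 - <<'E'
from station import *
import cv2, numpy as np
np.set_printoptions(precision=4,suppress=True)
s=sense(); print(s['tcp_pos'],s['ee_rot'],finger_overhang if not callable(finger_overhang) else finger_overhang())
ims=[]
for n in ["scene","top","wrist"]:
    m=camera_model(n); print(n,m)
    im=capture(n); np.save(f'pics/{n}0.npy',im); cv2.imwrite(f'pics/{n}0.png',im[:,:,::-1])
E
```

```text
[ 0.2176 -0.5854  0.2911] [[-0.9374 -0.3482 -0.0009]
 [-0.3482  0.9374  0.002 ]
 [ 0.0001  0.0022 -1.    ]] 0.0697
scene {'fovy': 53.052422355808126, 'cx': 256.9921085175455, 'cy': 192.73819980529322, 'eye': array([1.3222, 0.6158, 1.0426]), 'rotation': array([[-0.6443,  0.5113, -0.5687],
       [ 0.7646,  0.4463, -0.465 ],
       [ 0.0161, -0.7344, -0.6785]])}
top {'fovy': 48.351008363582054, 'cx': 256.4299427602075, 'cy': 191.75632409881968, 'eye': array([ 0.2675, -0.0449,  1.5232]), 'rotation': array([[ 0.0198, -0.9859,  0.1664],
       [-0.9998, -0.0198,  0.0013],
       [ 0.002 , -0.1664, -0.9861]])}
wrist {'fovy': 69.69845794938608, 'cx': 257.4652042165768, 'cy': 191.86505705701273, 'eye': array([ 0.1427, -0.614 ,  0.3839]), 'rotation': array([[-0.3491,  0.8961,  0.2741],
       [ 0.9371,  0.3334,  0.1034],
       [ 0.0013,  0.2929, -0.9561]])}
```

View pics/top0.png

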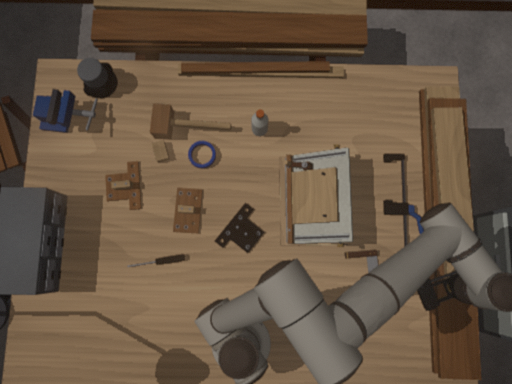

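View pics/scene0.png

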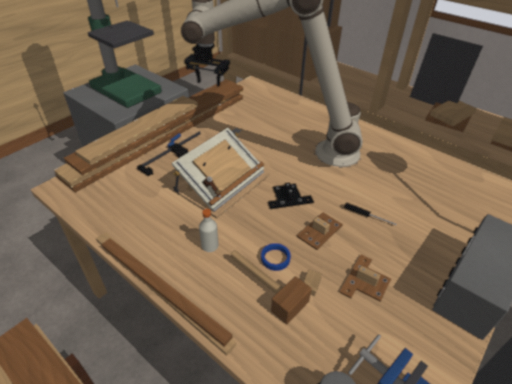

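The top view shows three template-like things: the brown T at (123,186), the brown oblong at (188,210) and the black T at (241,229). The brown T is the one meant, being T-shaped, wooden and not black. The jig is at (318,196) with its low edge on the left. I'll confirm the choice in an enlarged crop.

```bash
cat > h.py <<'E'
from station import *
import cv2, numpy as np
np.set_printoptions(precision=4,suppress=True)
def ray(m,uv):
    f=192/np.tan(np.radians(m['fovy']/2))
    d=m['rotation']@np.array([(uv[0]-m['cx'])/f,(uv[1]-m['cy'])/f,1.]); return m['eye'],d/np.linalg.norm(d)
def onz(m,uv,z):
    e,d=ray(m,uv); return e+d*(z-e[2])/d[2]
def proj(m,p):
    f=192/np.tan(np.radians(m['fovy']/2)); q=m['rotation'].T@(np.array(p)-m['eye'])
    return np.array([m['cx']+f*q[0]/q[2],m['cy']+f*q[1]/q[2]])
def tri(rays):
    A=np.zeros((3,3));b=np.zeros(3)
    for e,d in rays:
        P=np.eye(3)-np.outer(d,d);A+=P;b+=P@e
    x=np.linalg.solve(A,b); return x,[np.linalg.norm(np.cross(x-e,d)) for e,d in rays]
E
python3 - <<'E'
from h import *
im=np.load('pics/top0.npy')[:,:,::-1]
a=cv2.resize(im[150:225,90:165],(400,400),interpolation=cv2.INTER_CUBIC)
b=cv2.resize(im[142:252,270:370],(364,400),interpolation=cv2.INTER_CUBIC)
cv2.imwrite('pics/c1.png',np.hstack([a,b]))
m=camera_model('top')
for n,p,z in [('tee block',(122,185),.04),('bar',(136,186),.009),('stem',(107,187),.009),('seat',(315,195),.11)]: print(n,onz(m,p,z))
E
```

```text
tee block [0.5324 0.4311 0.04  ]
bar [0.5353 0.3905 0.009 ]
stem [0.5295 0.4944 0.009 ]
seat [ 0.4989 -0.2393  0.11  ]
```

View pics/c1.png

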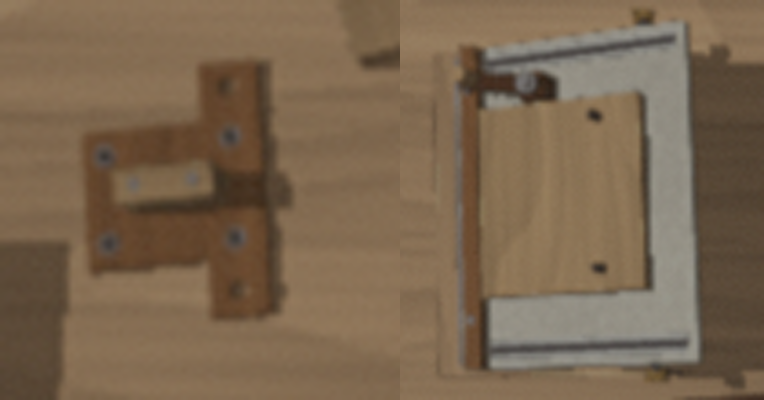

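The crop confirms the tee: a brown T with a pale block, holes at top pixels (132.8,165.9) and (134.4,204.4), and the crossbar pointing towards world -y. The jig's pins are at (323.3,173.6) and (324.9,215.6), and the button is at the jig's upper-left with its pivot at about (305,164). I'll pass over the jig for a closer look on the way.

>>> jog_arm(
  rows=[
    [[0, 0, -0.012, -0.182], [0, 0, -0.012, -0.182], [0, 0, -0.012, -0.182], [0, 0, -0.012, -0.182], [0, 0, -0.012, -0.182], [0, 0, -0.012, -0.182], [0, 0, -0.012, -0.182], [-0.04, -0.0365, 0, 0], [-0.04, -0.0365, 0, 0], [-0.04, -0.0365, 0, 0], [-0.04, -0.0365, 0, 0], [-0.04, -0.0365, 0, 0], [-0.04, -0.0365, 0, 0], [-0.04, -0.0365, 0, 0], [-0.04, -0.0365, 0, 0], [0, 0, 0, 0], [0, 0, 0, 0]],
  ],
  claw=1,
)

```text
time_s: 2.28
tcp_pos: [0.4902, -0.249, 0.376]
ee_rot: [[0.059, -0.998, -0.001], [-0.998, -0.059, 0.0], [-0.0, 0.001, -1.0]]
wrist_force: [0.1, -0.3, 0.2]
gripper_width: 0.997
gripper_force: 0.0
```

```bash
python3 - <<'E'
from h import *
import pickle
s=sense(); print(s['time_s'],s['tcp_pos'],s['ee_rot'],s['joints'])
m=camera_model('wrist'); im=capture('wrist')
pickle.dump((m,im),open('pics/w1.pkl','wb')); cv2.imwrite('pics/w1.png',cv2.resize(im[:,:,::-1],(800,600),interpolation=cv2.INTER_CUBIC))
E
```

```text
2.275 [ 0.4902 -0.249   0.376 ] [[ 0.0595 -0.9982 -0.0009]
 [-0.9982 -0.0595  0.0001]
 [-0.0002  0.0008 -1.    ]] [-10.0344  11.9191  -1.8783   0.0007 -76.2522  13.4449]
```

View pics/w1.png

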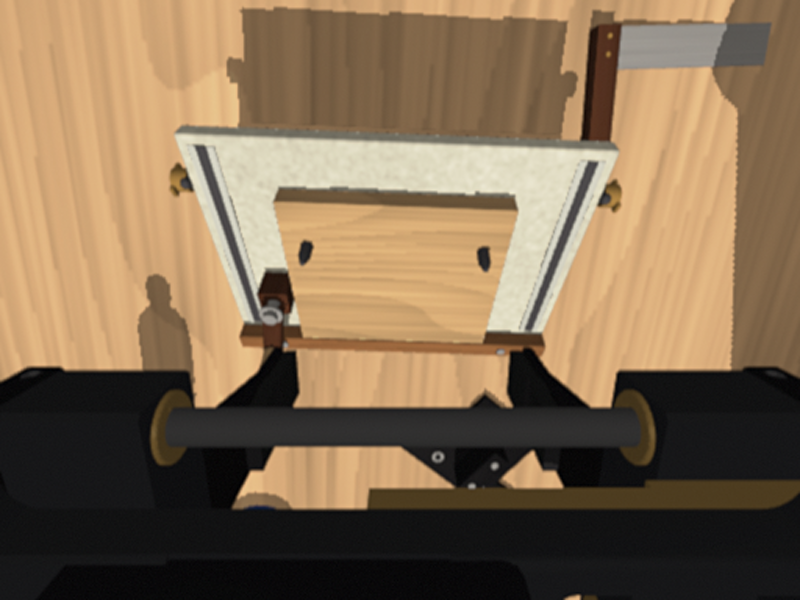

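The wrist view shows the jig with the low edge at the bottom of the picture. The pins are at about (306,252) and (485,258) in the enlarged picture, the blank's upper corners at (277,200) and (516,208), and the button at lower left with its pivot bolt at about (270,312). Next I fit the seat pose from these points.

```bash
python3 - <<'E'
from h import *
import pickle
from scipy.optimize import least_squares
m,im=pickle.load(open('pics/w1.pkl','rb'))
hsv=cv2.cvtColor(im,cv2.COLOR_RGB2HSV)
face=((hsv[:,:,1]>60)&(hsv[:,:,2]>165)).astype(np.uint8)
roi=np.zeros_like(face); roi[118:217,165:340]=1
lab=cv2.connectedComponents((face*roi),connectivity=4)[1]; face=(lab==lab[180,250]).astype(np.uint8)
print('face bbox',cv2.boundingRect(face))
L=[];R=[];T=[];B=[]
for v in range(140,165):
    c=np.where(face[v])[0]; L.append((c.min()-.5,v))
for v in range(140,208):
    c=np.where(face[v])[0]; R.append((c.max()+.5,v))
for u in range(190,318):
    r=np.where(face[:,u])[0]; T.append((u,r.min()-.5))
for u in range(210,300):
    r=np.where(face[:,u])[0]; B.append((u,r.max()+.5))
def line(p):
    vx,vy,x,y=cv2.fitLine(np.array(p,np.float32),cv2.DIST_HUBER,0,.01,.01).ravel(); return np.cross([x,y,1],[x+vx,y+vy,1])
L,R,T,B=map(line,(L,R,T,B))
X=lambda a,b:(lambda p:p[:2]/p[2])(np.cross(a,b))
obs=[((75,90,0),X(L,T)),((75,-90,0),X(R,T)),((-85,-90,0),X(R,B)),((-85,90,0),X(L,B))]
dark=(hsv[:,:,2]<100).astype(np.uint8)*cv2.dilate(roi,None); dark[:, :185]=0
n,lab,st,ce=cv2.connectedComponentsWithStats(dark)
for i in range(1,n):
    if 15<st[i,4]<200 and st[i,1]<180: print('dark',st[i],ce[i])
for o in obs: print(o)
# pin blob middle ~ point half way out of face
pins=sorted([ce[i] for i in range(1,n) if 15<st[i,4]<200 and st[i,1]<180],key=lambda c:c[0])
if len(pins)==2: obs+=[((35,70,9.5),pins[0]),((35,-70,9.5),pins[1])]
def pose(q):
    x,y,z,a=q; c,s=np.cos(a),np.sin(a); C,S=np.cos(np.pi/6),.5
    ax=np.array([c*C,s*C,S]);ay=np.array([-s,c,0]);return np.array([ax,ay,np.cross(ax,ay)]).T,np.array([x,y,z])
w=np.array([1,1,1,1,2,2])[:len(obs)]
def res(q,f=True):
    Rm,t=pose(q); return (np.array([proj(m,t+Rm@np.array(p)/1000)-o for p,o in obs])*w[:,None]).ravel()
r=least_squares(res,[.5,-.24,.11,-1.57]); print(r.x,np.degrees(r.x[3])); print(r.fun.reshape(-1,2))
R_,t=pose(r.x)
mt=camera_model('top')
for n_,p in [('pinl',(35,70,9.5)),('pinr',(35,-70,9.5)),('hinge',(-25,105,21))]: print(n_,t+R_@np.array(p)/1000,'top px',proj(mt,t+R_@np.array(p)/1000), proj(m,t+R_@np.array(p)/1000)/.64)
np.save('seat.npy',r.x)
E
```

```text
face bbox (175, 129, 157, 88)
dark [243 127  28   4  45] [254.5333 129.0889]
dark [191 154   9  15  90] [194.9444 160.9444]
dark [306 158   8  15  92] [309.3587 164.663 ]
((75, 90, 0), array([173.9022, 128.392 ]))
((75, -90, 0), array([331.7189, 134.5542]))
((-85, -90, 0), array([309.2582, 216.5   ]))
((-85, 90, 0), array([193.4504, 216.5   ]))
[ 0.4971 -0.239   0.1092 -1.5385] -88.14704637294614
[[ 0.0823  0.3872]
 [-0.3147 -1.2474]
 [-0.3406  2.0865]
 [ 0.6563 -0.9072]]
pinl [ 0.5679 -0.2622  0.135 ] top px [322.8782 173.394 ] [304.8268 252.2966]
pinr [ 0.428  -0.2668  0.135 ] top px [324.5263 215.4002] [483.2497 257.25  ]
hinge [ 0.601  -0.2034  0.1149] top px [304.4764 164.6879] [271.8727 312.6967]
```

```bash
cat > fit.py <<'E'
from h import *
import pickle
from scipy.optimize import least_squares
def pose(q):
    x,y,z,a=q; c,s=np.cos(a),np.sin(a); C,S=np.cos(np.pi/6),.5
    ax=np.array([c*C,s*C,S]);ay=np.array([-s,c,0]);return np.array([ax,ay,np.cross(ax,ay)]).T,np.array([x,y,z])
E
python3 - <<'E'
from fit import *
m,im=pickle.load(open('pics/w1.pkl','rb')); mt=camera_model('top'); it=np.load('pics/top0.npy')
g=cv2.cvtColor(it,cv2.COLOR_RGB2GRAY).astype(float)
def blob(u,v):
    p=g[v-5:v+6,u-5:u+6]; w=np.clip(np.median(p)-25-p,0,None); V,U=np.mgrid[v-5:v+6,u-5:u+6]; return np.array([(w*U).sum(),(w*V).sum()])/w.sum()
tl,tr=blob(323,174),blob(325,215); print(tl,tr)
obs=[(m,(75,90,0),(173.9,128.4)),(m,(75,-90,0),(331.7,134.5)),(m,(35,70,9.5),(194.94,160.94)),(m,(35,-70,9.5),(309.36,164.66)),(mt,(35,70,9.5),tl),(mt,(35,-70,9.5),tr)]
def res(q):
    R,t=pose(q); return np.array([proj(c,t+R@np.array(p)/1000)-o for c,p,o in obs]).ravel()
r=least_squares(res,[.5,-.24,.11,-1.57]); print(r.x,np.degrees(r.x[3])); print(r.fun.reshape(-1,2)); np.save('seat.npy',r.x)
R,t=pose(r.x); print('jig low edge side h:', (t+R@np.array([-85,0,-18])/1000))
# tee from top view
L,Rr=onz(mt,(132.75,165.9),.009),onz(mt,(134.4,204.4),.009); d=L-Rr; print('hole dist',np.linalg.norm(d),L,Rr)
yx=d/np.linalg.norm(d); tx=np.cross(yx,[0,0,1]); o=(L+Rr)/2-.035*tx; print('tee o',o,'x',tx,np.degrees(np.arctan2(tx[1],tx[0])))
s=sense(); Rt=s['ee_rot']; dd=o-s['tcp_pos']; print('tool xy shift',Rt.T@dd)
E
```

```text
[323.0449 173.3013] [324.4644 215.3389]
[ 0.4974 -0.2389  0.1097 -1.5463] -88.59730927375429
[[ 0.1303 -0.1919]
 [-0.0419 -0.4933]
 [-0.0143  0.184 ]
 [-0.102   0.5249]
 [ 0.0145  0.0382]
 [-0.0905  0.0237]]
jig low edge side h: [ 0.4958 -0.1743  0.0517]
hole dist 0.14140261469373577 [0.609  0.4072 0.009 ] [0.4685 0.3918 0.009 ]
tee o [0.5349 0.4343 0.009 ] x [ 0.1092 -0.994   0.    ] -83.73056047340445
tool xy shift [-0.68   -0.0851  0.3671]
```

>>> jog_arm(
  rows=[
    [[-0.059, -0.007, 0, 0], [-0.059, -0.007, 0, 0], [-0.059, -0.007, 0, 0], [-0.059, -0.007, 0, 0], [-0.059, -0.007, 0, 0], [-0.059, -0.007, 0, 0], [-0.059, -0.007, 0.012, 0], [-0.059, -0.007, 0.012, 0], [-0.059, -0.007, 0.012, 0], [-0.059, -0.007, 0.012, 0], [-0.059, -0.007, 0.012, 0], [-0.059, -0.007, 0.012, 0], [0, 0, 0, 0], [0, 0, 0, 0]],
  ],
)

```text
time_s: 4.08
tcp_pos: [0.5332, 0.4613, 0.3039]
ee_rot: [[0.058, -0.998, -0.0], [-0.998, -0.058, -0.001], [0.001, 0.0, -1.0]]
wrist_force: [0.7, -1.5, -0.2]
gripper_width: 1.002
gripper_force: 0.0
```

```bash
python3 - <<'E'
from h import *
import pickle
s=sense(); print(s['time_s'],s['tcp_pos'],s['joints'])
m=camera_model('wrist'); im=capture('wrist')
pickle.dump((m,im),open('pics/w2.pkl','wb')); cv2.imwrite('pics/w2.png',cv2.resize(im[:,:,::-1],(800,600),interpolation=cv2.INTER_CUBIC))
for p in [(.609,.4072,.009),(.4685,.3918,.009)]: print(proj(m,p))
E
```

```text
4.075 [0.5332 0.4613 0.3039] [ 53.9732  29.7039  14.4959   0.0189 -74.856  -50.6785]
[204.9065 125.0148]
[308.3414 119.6266]
```

View pics/w2.png

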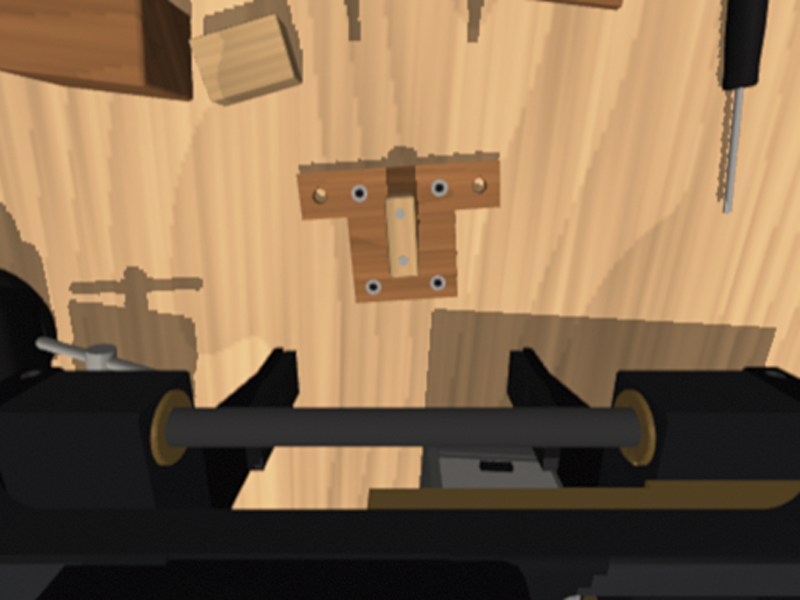

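The wrist view shows the tee upright, with its holes at about (320,195) and (480,185) in the enlarged picture and the grip block's top face centred at about (402,236). That agrees with the first measurement. I'll refine it and work out the approach.

```bash
python3 - <<'E'
from h import *
import pickle
m,im=pickle.load(open('pics/w2.pkl','rb'))
hsv=cv2.cvtColor(im,cv2.COLOR_RGB2HSV); sub=np.zeros(im.shape[:2],np.uint8); sub[95:197,185:325]=1
# dark brown board
b=((hsv[:,:,2]<165)&(hsv[:,:,1]>110)&(hsv[:,:,2]>85)).astype(np.uint8)*sub
n,lab,st,ce=cv2.connectedComponentsWithStats(b); i=1+st[1:,4].argmax(); b=(lab==i).astype(np.uint8); print(st[i])
c=max(cv2.findContours(b,cv2.RETR_EXTERNAL,cv2.CHAIN_APPROX_NONE)[0],key=cv2.contourArea)
# block top: pale
k=((hsv[:,:,2]>165)).astype(np.uint8); k[:120]=0;k[180:]=0;k[:,:240]=0;k[:,275:]=0
n,lab,st,ce=cv2.connectedComponentsWithStats(k); j=lab[150,257] or 1+st[1:,4].argmax(); print('block',st[j],ce[j])
kc=cv2.findContours((lab==j).astype(np.uint8),cv2.RETR_EXTERNAL,cv2.CHAIN_APPROX_NONE)[0][0]; print(cv2.minAreaRect(kc))
h=[onz(m,p,.009) for p in [(204.8,124.8),(307.2,118.4)]]
d=h[0]-h[1]; yx=d/np.linalg.norm(d); tx=np.cross(yx,[0,0,1]); o=(h[0]+h[1])/2-.035*tx
print(np.linalg.norm(d),o,np.degrees(np.arctan2(tx[1],tx[0])))
pts=np.array([onz(m,p[0],.009)[:2] for p in c]); l=(pts-o[:2])@np.array([tx[:2],yx[:2]]).T*1000
print('contour in tee frame x',l[:,0].min(),l[:,0].max(),'y',l[:,1].min(),l[:,1].max(),'stem y',l[l[:,0]<0,1].min(),l[l[:,0]<0,1].max())
print('block top ctr',onz(m,cv2.minAreaRect(kc)[0],.049))
E
```

```text
[ 190   95  130   98 6142]
block [247 126  21  52 826] [257.0956 151.6501]
((257.029296875, 151.6257781982422), (50.76902389526367, 17.13534164428711), 86.34777069091797)
0.13990938981941714 [0.5355 0.4334 0.009 ] -83.17053133187746
contour in tee frame x -63.92788238909865 69.58946091238019 y -86.03002734168669 88.16335023976393 stem y -47.92220965917942 48.254906296652656
block top ctr [0.536  0.4333 0.049 ]
```

>>> jog_arm(
  rows=[
    [[0, 0, 0, -0.061], [0.014, 0.0004, 0.05, 0], [0.014, 0.0004, 0.05, 0], [0, 0, 0.05, 0], [0, 0, 0.03, 0], [0, 0, 0.02, 0], [0, 0, 0.015, 0], [0, 0, 0.006, 0], [0, 0, 0, 0], [0, 0, 0, 0]],
  ],
)

```text
time_s: 5.38
tcp_pos: [0.5354, 0.435, 0.0844]
ee_rot: [[0.12, -0.993, 0.001], [-0.993, -0.12, 0.001], [-0.001, -0.002, -1.0]]
wrist_force: [-0.6, -0.8, 0.1]
gripper_width: 0.995
gripper_force: 0.0
```

>>> jog_arm(
  rows=[
    [[0, 0, 0, 0], [0, 0, 0, 0], [0, 0, 0, 0], [0, 0, 0, 0], [0, 0, 0, 0], [0, 0, 0, 0], [0, 0, 0, 0], [0, 0, 0, 0]],
  ],
  claw=0,
)

```text
time_s: 6.38
tcp_pos: [0.5351, 0.4347, 0.0832]
ee_rot: [[0.12, -0.993, 0.0], [-0.993, -0.12, 0.0], [-0.0, -0.0, -1.0]]
wrist_force: [-0.4, 0.8, 0.4]
gripper_width: 0.279
gripper_force: 30.0
```

>>> jog_arm(
  rows=[
    [[0, 0, -0.02, 0], [0, 0, -0.05, 0], [0, 0, -0.06, 0], [0, 0, -0.06, 0], [0, 0, -0.03, 0], [0.03, 0.005, 0, 0], [0.055, 0.01, 0, 0], [0.055, 0.01, 0, 0], [0.055, 0.01, 0, 0], [0.055, 0.01, 0, 0], [0.055, 0.01, 0, 0], [0.055, 0.01, 0, 0], [0.055, 0.01, 0, 0], [0.055, 0.01, 0, 0], [0.055, 0.01, 0, 0], [0.055, 0.01, 0, 0], [0.055, 0.01, 0, 0], [0.03, 0.005, 0, 0.048], [0.018, 0, 0, 0.048], [0, 0, 0, 0]],
  ],
)

```text
time_s: 8.88
tcp_pos: [0.4967, -0.2584, 0.3036]
ee_rot: [[0.022, -1.0, 0.0], [-1.0, -0.022, 0.0], [-0.0, -0.0, -1.0]]
wrist_force: [-0.9, -0.2, -2.0]
gripper_width: 0.273
gripper_force: 30.0
```

```bash
cat > goto.py <<'E'
import sys
from fit import *
# shift in tool axes to bring grasp point (51 mm ahead of the TCP) to seat coordinates (mm) given
q=np.load('seat.npy'); R,t=pose(q); s=sense(); Rt=np.array(s['ee_rot'])
g=s['tcp_pos']+.051*Rt[:,2]
print('t',s['time_s'],'grasp in seat mm',R.T@(g-t)*1000,'heading err deg',np.degrees(np.arctan2(Rt[1,0],Rt[0,0])-q[3]),'F',s['wrist_force'],'w',s['gripper_width']*87)
for a in sys.argv[1:]:
    p=np.array([float(v) for v in a.split(',')]); print(a,'tool shift mm',Rt.T@(t+R@p/1000-g)*1000)
E
python3 goto.py 40,0,32; python3 - <<'E'
from h import *
import pickle
m=camera_model('wrist'); im=capture('wrist')
pickle.dump((m,im),open('pics/w3.pkl','wb')); cv2.imwrite('pics/w3.png',cv2.resize(im[:,:,::-1],(800,600),interpolation=cv2.INTER_CUBIC))
E
```

```text
t 8.875 grasp in seat mm [ 88.2481  -1.1598 113.9716] heading err deg -0.12369313935751959 F [-0.874  -0.2175 -2.0191] w 23.778427214429747
40,0,32 tool shift mm [-0.788  -1.1197 95.1141]
```

View pics/w3.png

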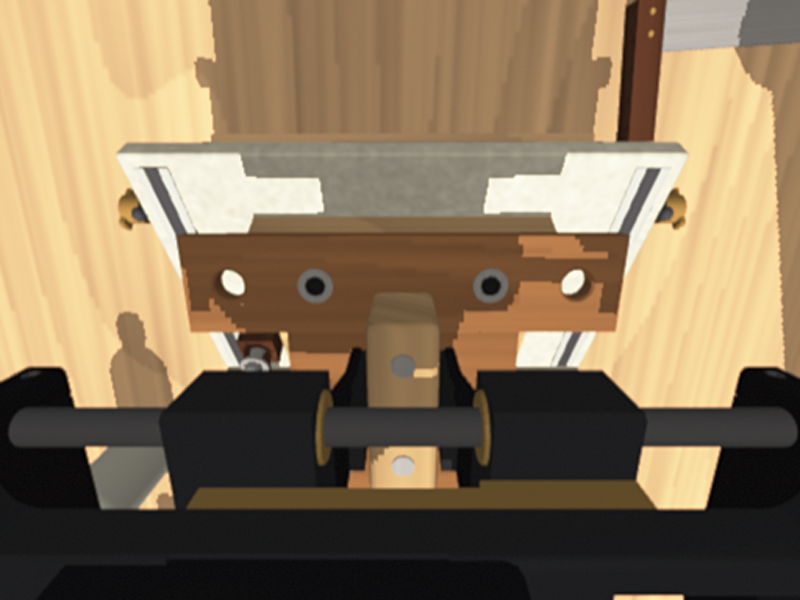

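The view shows the tee held level over the jig with its holes at about (232,283) and (576,284). Next I press the crossbar on the blank's upper edge, with the pins clear on both sides of the stem, to pivot the board to 30° in the pads.

```bash
python3 - <<'E'
from h import *
import pickle
m,im=pickle.load(open('pics/w3.pkl','rb')); s=sense(); R=np.array(s['ee_rot'])
h=[R.T@(onz(m,(np.array(p)*.64),s['tcp_pos'][2]-.0742)-s['tcp_pos'])*1000 for p in [(232,283),(576,284)]]
print(h)
E
```

```text
[array([ 37.7852, -68.718 ,  74.1992]), array([37.3409, 69.0005, 74.1717])]
```

>>> jog_arm(
  rows=[
    [[-0.001, -0.001, 0.03, 0], [0, 0, 0.025, 0], [0, 0, 0.012, 0], [0, 0, 0.004, 0], [0, 0, 0.004, 0], [0, 0, 0.004, 0], [0, 0, 0, 0]],
  ],
)

```text
time_s: 9.8
tcp_pos: [0.499, -0.2566, 0.2267]
ee_rot: [[0.025, -1.0, 0.004], [-1.0, -0.025, -0.001], [0.001, -0.004, -1.0]]
wrist_force: [-0.5, 4.0, 4.6]
gripper_width: 0.27
gripper_force: 30.0
```

>>> jog_arm(
  rows=[
    [[0, 0, 0.003, 0], [0, 0, 0.003, 0], [0, 0, 0.003, 0], [0, 0, 0, 0]],
  ],
)

```text
time_s: 10.3
tcp_pos: [0.4992, -0.2561, 0.2175]
ee_rot: [[0.025, -1.0, 0.005], [-1.0, -0.025, -0.0], [0.0, -0.005, -1.0]]
wrist_force: [0.3, 6.2, 5.6]
gripper_width: 0.272
gripper_force: 30.0
```

>>> jog_arm(
  rows=[
    [[0, 0, 0.003, 0], [0, 0, 0.002, 0], [0, 0, 0.001, 0], [0, 0, 0, 0]],
  ],
)

```text
time_s: 10.8
tcp_pos: [0.4992, -0.256, 0.2123]
ee_rot: [[0.026, -1.0, 0.004], [-1.0, -0.026, -0.0], [0.001, -0.004, -1.0]]
wrist_force: [-0.4, 9.2, 8.8]
gripper_width: 0.266
gripper_force: 34.1
```

```bash
python3 goto.py 40,0,32
```

```text
t 10.8 grasp in seat mm [40.5978  1.6174 36.089 ] heading err deg 0.06210929285551578 F [-0.4344  9.1569  8.8095] w 23.17664446652784
40,0,32 tool shift mm [1.5229 1.6363 3.8336]
```

>>> jog_arm(
  rows=[
    [[0, 0, 0.0015, 0], [0, 0, 0.0015, 0], [0, 0, 0, 0]],
  ],
)

```text
time_s: 11.18
tcp_pos: [0.4993, -0.2563, 0.21]
ee_rot: [[0.026, -1.0, 0.005], [-1.0, -0.026, -0.001], [0.001, -0.005, -1.0]]
wrist_force: [-2.0, 8.2, 11.9]
gripper_width: 0.271
gripper_force: 39.0
```

>>> jog_arm(
  rows=[
    [[0, 0, 0.001, 0], [0, 0, 0.001, 0], [0, 0, 0, 0]],
  ],
)

```text
time_s: 11.55
tcp_pos: [0.4993, -0.2565, 0.2084]
ee_rot: [[0.026, -1.0, 0.005], [-1.0, -0.026, -0.002], [0.002, -0.005, -1.0]]
wrist_force: [-2.2, 7.1, 13.1]
gripper_width: 0.272
gripper_force: 40.3
```

```bash
python3 goto.py 40,0,32; python3 - <<'E'
from h import *
import pickle
m=camera_model('wrist'); im=capture('wrist'); pickle.dump((m,im),open('pics/w4.pkl','wb'))
a=capture('scene')[125:215,165:275]
cv2.imwrite('pics/c4.png',cv2.resize(np.ascontiguousarray(a[:,:,::-1]),None,fx=5,fy=5,interpolation=cv2.INTER_CUBIC))
E
```

```text
t 11.55 grasp in seat mm [39.2092  1.6656 32.3957] heading err deg 0.09050411493758996 F [-2.1586  7.113  13.113 ] w 23.67644766641547
40,0,32 tool shift mm [ 0.8801  1.6667 -0.0589]
```

View pics/c4.png

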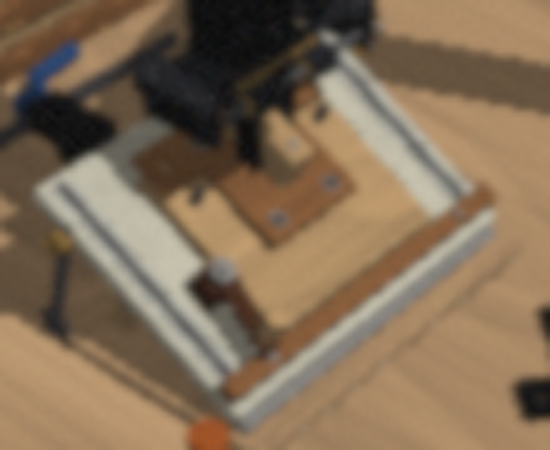

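The crop shows the tee lying flat on the blank, shifted up the slope, with its stem between the pins. The stem's lower corners are at crop (272,243) and (355,188). I'll measure the tee in the seat frame.

```bash
python3 - <<'E'
from fit import *
q=np.load('seat.npy'); R,t=pose(q)
def onface(m,uv,h):
    e,d=ray(m,uv); n=R[:,2]; p0=t+n*h; x=e+d*((p0-e)@n)/(d@n); return R.T@(x-t)*1000
ms=camera_model('scene')
for uv in [(219.4,173.6),(236,162.6)]: print('stem corner',onface(ms,uv,.009))
m,im=pickle.load(open('pics/w4.pkl','rb'))
cv2.imwrite('pics/w4.png',cv2.resize(im[100:320,60:460,::-1],(800,440),interpolation=cv2.INTER_CUBIC))
for y in (70,-70): print('expect hole px',proj(m,t+R@np.array([35+40,y,9])/1000), 'crop',2*(proj(m,t+R@np.array([35+40,y,9])/1000)-[60,100]))
E
```

```text
stem corner [-31.6884  48.9957   9.    ]
stem corner [-34.9267 -43.7541   9.    ]
expect hole px [134.1124 180.2448] crop [148.2248 160.4896]
expect hole px [390.0515 181.2194] crop [660.1031 162.4388]
```

View pics/w4.png

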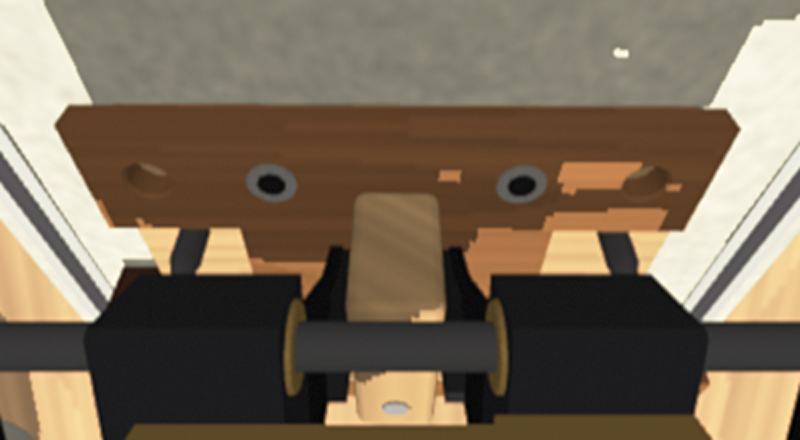

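The wrist crop shows the holes at (147,179) and (646,180), with the pins just downslope at about (190,252) and (617,252). Next I convert them to the seat frame.

```bash
python3 - <<'E'
from fit import *
q=np.load('seat.npy'); R,t=pose(q)
m,im=pickle.load(open('pics/w4.pkl','rb'))
def onface(m,c,h):
    e,d=ray(m,np.array(c)/2+[60,100]); n=R[:,2]; p0=t+n*h; x=e+d*((p0-e)@n)/(d@n); return R.T@(x-t)*1000
for c in [(147,179),(646,180),(68,106),(728,109),(108,226),(686,231),(272,183),(521,185)]: print(c,onface(m,c,.009))
E
```

```text
(147, 179) [67.6303 72.7629  9.    ]
(646, 180) [ 68.0296 -68.4661   9.    ]
(68, 106) [93.9296 83.8249  9.    ]
(728, 109) [ 93.685  -80.2791   9.    ]
(108, 226) [46.2431 92.0095  9.    ]
(686, 231) [ 44.9979 -88.5677   9.    ]
(272, 183) [66.1769 37.4831  9.    ]
(521, 185) [ 65.7562 -33.6045   9.    ]
```

```bash
python3 - <<'E'
from fit import *
q=np.load('seat.npy'); R,t=pose(q)
m,im=pickle.load(open('pics/w4.pkl','rb'))
g=lambda c:ray(m,np.array(c)/2+[60,100])
# crossbar top-face corners + hole/corner known lengths: solvePnP in tee frame
f=192/np.tan(np.radians(m['fovy']/2)); K=np.array([[f,0,m['cx']],[0,f,m['cy']],[0,0,1]])
obj=np.array([(55,88,9),(55,-88,9),(15,88,9),(15,-88,9),(35,70,9),(35,-70,9),(55,88,0),(55,-88,0)],float)/1000
px=np.array([(55,125),(740,128),(108,226),(686,231),(147,179),(646,180),(68,106),(728,109)],float)/2+[60,100]
ok,rv,tv=cv2.solvePnP(obj,px,K,None)
print((cv2.projectPoints(obj,rv,tv,K,None)[0][:,0]-px).round(1).tolist())
Rw=m['rotation']@cv2.Rodrigues(rv)[0]; tw=m['rotation']@tv.ravel()+m['eye']
print('tee R in seat\n',R.T@Rw,'\norigin in seat mm',R.T@(tw-t)*1000,'tilt',np.degrees(np.arcsin(Rw[2,0])))
s=sense(); Rt=np.array(s['ee_rot']); print('grasp in tee mm',Rw.T@(s['tcp_pos']+.051*Rt[:,2]-tw)*1000)
E
```

```text
[[-0.9, -0.2], [0.9, -0.1], [1.1, 0.4], [-0.8, -0.1], [0.3, 0.9], [-0.2, 1.8], [0.2, -1.1], [-0.5, -1.3]]
tee R in seat
 [[ 0.9992 -0.004   0.0409]
 [ 0.0037  1.      0.0063]
 [-0.0409 -0.0061  0.9991]] 
origin in seat mm [32.7686  2.0869  2.7206] tilt 27.65328840975736
grasp in tee mm [ 5.2208 -0.6215 29.9118]
```

>>> jog_arm(
  rows=[
    [[-0.005, 0, -0.008, 0], [-0.005, 0, -0.009, 0], [-0.005, 0, -0.009, 0], [0, 0, 0, 0], [0, 0, 0, 0]],
  ],
)

```text
time_s: 12.28
tcp_pos: [0.4972, -0.2418, 0.23]
ee_rot: [[0.024, -1.0, -0.001], [-1.0, -0.024, 0.0], [-0.0, 0.001, -1.0]]
wrist_force: [-0.6, -1.0, -2.1]
gripper_width: 0.275
gripper_force: 39.7
```

```bash
python3 goto.py; python3 - <<'E'
from h import *
import pickle
m=camera_model('wrist'); im=capture('wrist'); pickle.dump((m,im),open('pics/w5.pkl','wb'))
cv2.imwrite('pics/w5.png',cv2.resize(im[100:320,60:460,::-1],(800,440),interpolation=cv2.INTER_CUBIC))
E
```

```text
t 12.275 grasp in seat mm [37.0731 -0.2824 58.5056] heading err deg -0.03208561971588759 F [-0.6323 -1.0431 -2.0571] w 23.923969343924682
```

View pics/w5.png

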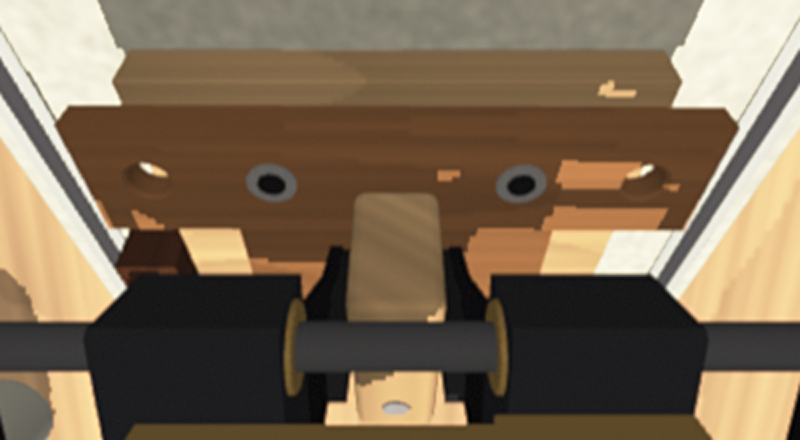

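The tee stays tilted in the grip at about 28–30°. Now I move down the slope, parallel to the face, to bring the holes over the pin tips.

>>> jog_arm(
  rows=[
    [[-0.005, 0, -0.003, 0], [-0.008, 0, 0.005, 0], [-0.008, 0, 0.005, 0], [-0.0073, 0, 0.0059, 0], [0, 0, 0, 0], [0, 0, 0, 0]],
  ],
)

```text
time_s: 13.08
tcp_pos: [0.4969, -0.2135, 0.2174]
ee_rot: [[0.024, -1.0, 0.0], [-1.0, -0.024, -0.0], [0.0, -0.0, -1.0]]
wrist_force: [-0.0, -0.5, -2.1]
gripper_width: 0.274
gripper_force: 39.7
```

```bash
python3 goto.py; python3 - <<'E'
from h import *
import pickle
from fit import pose
m=camera_model('wrist'); im=capture('wrist'); pickle.dump((m,im),open('pics/w6.pkl','wb'))
a=im[150:230,90:170,::-1];b=im[150:230,345:425,::-1]
cv2.imwrite('pics/w6.png',cv2.resize(np.hstack([a,b]),(800,400),interpolation=cv2.INTER_CUBIC))
q=np.load('seat.npy'); R,t=pose(q)
for y,u0 in ((70,90),(-70,345)):
  for z in (22,0):
    p=proj(m,t+R@np.array([35,y,z])/1000); print('pin z',z,p,'crop',(p-[u0,150])*5+[0 if y>0 else 400,0])
E
```

```text
t 13.075 grasp in seat mm [ 6.3498  0.1009 61.7522] heading err deg -0.006256043317899514 F [-0.0363 -0.5093 -2.0518] w 23.815751100371315
pin z 22 [143.2751 170.0292] crop [266.3755 100.1461]
pin z 0 [152.7172 147.4883] crop [313.5861 -12.5585]
pin z 22 [374.2011 170.262 ] crop [546.0056 101.3102]
pin z 0 [364.6168 147.6943] crop [498.0839 -11.5285]
```

View pics/w6.png

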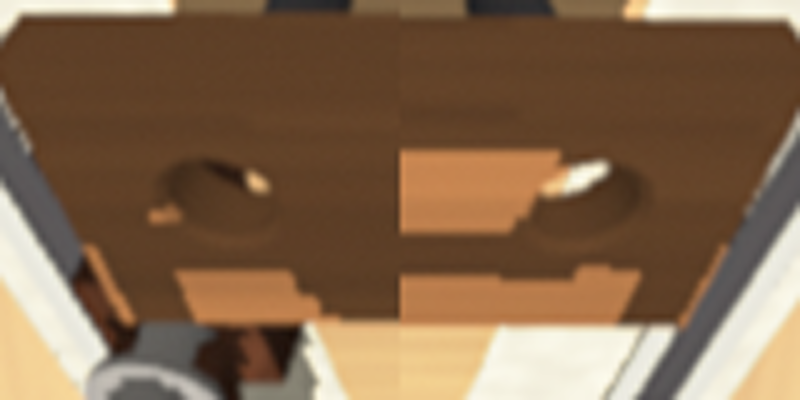

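Ten pictures viewed, so I work by numbers from here. The pin bases just above the crossbar are where the fit predicted them, so the seat calibration holds. The holes come out at seat (35, ±70), and I now descend along the pin axis with force checks.

>>> jog_arm(
  rows=[
    [[0.0015, 0, 0.0026, 0], [0.0015, 0, 0.0026, 0], [0.0015, 0, 0.0026, 0], [0.001, 0, 0.0017, 0], [0, 0, 0, 0]],
  ],
)

```text
time_s: 13.75
tcp_pos: [0.4968, -0.2192, 0.2076]
ee_rot: [[0.024, -1.0, -0.0], [-1.0, -0.024, 0.0], [-0.0, 0.0, -1.0]]
wrist_force: [0.1, 0.5, -2.2]
gripper_width: 0.271
gripper_force: 39.7
```

>>> jog_arm(
  rows=[
    [[0.001, 0, 0.0017, 0], [0.001, 0, 0.0017, 0], [0.001, 0, 0.0017, 0], [0, 0, 0, 0]],
  ],
)

```text
time_s: 14.25
tcp_pos: [0.4968, -0.2221, 0.2026]
ee_rot: [[0.024, -1.0, -0.0], [-1.0, -0.024, 0.0], [-0.0, 0.0, -1.0]]
wrist_force: [0.8, -1.2, -1.4]
gripper_width: 0.274
gripper_force: 39.7
```

```bash
python3 goto.py 6.4,0,32.4; python3 - <<'E'
from h import *
import pickle
m=camera_model('wrist'); im=capture('wrist'); pickle.dump((m,im),open('pics/w7.pkl','wb'))
g=cv2.cvtColor(im,cv2.COLOR_RGB2HSV)
for u0 in (118,368): 
    print('V'); print(g[178:200:2,u0:u0+32:2,2]); print('S'); print(g[178:200:2,u0:u0+32:2,1])
E
```

```text
t 14.25 grasp in seat mm [ 6.3568 -0.1997 44.6167] heading err deg -0.03769973584069723 F [ 0.8424 -1.1841 -1.4086] w 23.81848633621677
6.4,0,32.4 tool shift mm [ 6.1465 -0.2078 10.5578]
V
[[ 96  97  96  96  96  97  96  96  97  96  96  95  97  96  96  96]
 [ 98  98  99  99  98  98  97  97  99  98  97  97  97  98  98  97]
 [ 99  99 100  90  80  77  65  68  75  90  98  99  97  97  97  98]
 [ 95  95  85  71  66  73  52  49  48  51  61  83  96  96  94  95]
 [ 94  91  78  66  69  76  56  49  50  46  44  42  63  94  94  95]
 [ 97  91  80  66  72  79  59  51  50  47  41  37  44  89  96  97]
 [ 97 108 125 103  74  82  60  47  49  45  38  49  83  89  93  95]
 [115 177 157 137  81  83  68  46  45  44  56  90  92  86  90  92]
 [ 92  99  96  95  92  91  87  76  60  67  90  92  89  90  91  92]
 [ 93  93  92  93  93  99  99  98  93  94  94  95  96  97  93  93]
 [ 94  94  94  93  93  94  97 102 104 104 103 102  99  93  93  93]]
S
[[151 152 151 154 151 150 154 151 150 151 151 150 147 151 149 149]
 [154 148 152 152 151 151 147 152 149 151 152 152 152 151 151 150]
 [149 152 150 150 147 152  82  79  99
[... 1346 characters left out ...]
 152 151 154 148 150 150 147]
 [152 153 151 149 147 150 153 150 151 148 150 152 152 152 152 154]
 [152 151 151 153 152 153 150 145 127 135 149 148 151 150 150 152]
 [152 152 151 153 151 142  56  28  10  16 144 150 147 153 149 150]
 [152 151 152 144 114   6   5   5   5  21 145 155 149 151 150 151]
 [152 153 152 104  22  12   6  10   5  21 144 154 149 152 150 150]
 [151 151 153 149  84   0  11  10   0  30 149 151 147 151 150 154]
 [151 152 150 150 149  92   6  11   5  55 148 152 152 152 153 150]
 [151 151 151 151 151 149  59  32  54 123 150 153 151 151 152 153]
 [150 150 149 152 152 150 151 143 150 153 152 150 155 151 149 150]
 [149 150 149 154 151 148 149 149 150 152 151 149 151 152 154 149]]
```

Dark, unsaturated steel shows in both holes, so the pins have entered. I continue down.

>>> jog_arm(
  rows=[
    [[0.001, 0, 0.0017, 0], [0.001, 0, 0.0017, 0], [0.001, 0, 0.0017, 0], [0, 0, 0, 0]],
  ],
)

```text
time_s: 14.8
tcp_pos: [0.4969, -0.2251, 0.1975]
ee_rot: [[0.024, -1.0, -0.0], [-1.0, -0.024, 0.0], [-0.0, 0.0, -1.0]]
wrist_force: [0.5, 0.6, -1.6]
gripper_width: 0.276
gripper_force: 39.7
```

>>> jog_arm(
  rows=[
    [[0.001, 0, 0.0017, 0], [0.0005, 0, 0.0009, 0], [0.0005, 0, 0.0009, 0], [0, 0, 0, 0]],
  ],
)

```text
time_s: 15.3
tcp_pos: [0.497, -0.2271, 0.1941]
ee_rot: [[0.024, -1.0, -0.0], [-1.0, -0.024, 0.0], [-0.0, 0.0, -1.0]]
wrist_force: [-0.0, 0.9, -3.0]
gripper_width: 0.276
gripper_force: 39.7
```

```bash
python3 goto.py 6.4,0,32.4
```

```text
t 15.3 grasp in seat mm [ 6.4122 -0.1294 34.7848] heading err deg -0.029957328408726912 F [-0.0344  0.8821 -2.9799] w 23.979255653616367
6.4,0,32.4 tool shift mm [ 1.1818 -0.1304  2.0713]
```

Nearly home, with low forces. I press the last few millimetres.

>>> jog_arm(
  rows=[
    [[0.0005, 0, 0.0009, 0], [0.0005, 0, 0.0009, 0], [0.0005, 0, 0.0009, 0], [0, 0, 0, 0]],
  ],
)

```text
time_s: 15.8
tcp_pos: [0.4971, -0.2279, 0.1927]
ee_rot: [[0.024, -1.0, 0.001], [-1.0, -0.024, 0.001], [-0.001, -0.001, -1.0]]
wrist_force: [-4.2, 5.6, 5.6]
gripper_width: 0.275
gripper_force: 40.3
```

>>> jog_arm(
  rows=[
    [[0.0005, 0, 0.0009, 0], [0.0005, 0, 0.0009, 0], [0, 0, 0, 0]],
  ],
)

```text
time_s: 16.18
tcp_pos: [0.4971, -0.2284, 0.1914]
ee_rot: [[0.025, -1.0, 0.0], [-1.0, -0.025, 0.001], [-0.001, -0.001, -1.0]]
wrist_force: [-4.1, 9.6, 8.4]
gripper_width: 0.273
gripper_force: 39.6
```

```bash
python3 goto.py 6.4,0,32.4
```

```text
t 16.175 grasp in seat mm [ 6.1248 -0.0759 31.8315] heading err deg 0.005360824368347797 F [-4.1052  9.6487  8.3612] w 23.72712746324474
6.4,0,32.4 tool shift mm [-0.0466 -0.0762 -0.6299]
```

>>> jog_arm(
  rows=[
    [[0.0005, 0, 0.0009, 0], [0.0005, 0, 0.0009, 0], [0, 0, 0, 0]],
  ],
)

```text
time_s: 16.55
tcp_pos: [0.497, -0.2288, 0.1904]
ee_rot: [[0.025, -1.0, 0.001], [-1.0, -0.025, 0.002], [-0.002, -0.001, -1.0]]
wrist_force: [-5.0, 12.9, 14.7]
gripper_width: 0.278
gripper_force: 39.5
```

```bash
python3 goto.py; python3 - <<'E'
from h import *
import pickle
m=camera_model('wrist'); im=capture('wrist'); pickle.dump((m,im),open('pics/w8.pkl','wb'))
from fit import pose
q=np.load('seat.npy'); R,t=pose(q)
# crossbar outline rows: expected projected points for tee home
for p in [(55,0,0),(55,0,9),(55,88,9),(55,-88,9),(15,88,9),(15,-88,9)]: print(p,proj(m,t+R@np.array(p)/1000))
hsv=cv2.cvtColor(im,cv2.COLOR_RGB2HSV).astype(int)
for u in (150,200,230,290,330,365): print(u,[(v,hsv[v,u,1],hsv[v,u,2]) for v in range(140,168,2)])
E
```

```text
t 16.55 grasp in seat mm [ 5.9666 -0.0976 30.8235] heading err deg 0.01110361168242854 F [-4.9675 12.9105 14.6999] w 24.162519841869806
(55, 0, 0) [258.5473 153.1507]
(55, 0, 9) [258.5659 164.4455]
(55, 88, 9) [ 85.2279 164.2051]
(55, -88, 9) [432.0787 164.6862]
(15, 88, 9) [115.0077 213.354 ]
(15, -88, 9) [401.8087 213.7927]
150 [(140, np.int64(115), np.int64(126)), (142, np.int64(115), np.int64(129)), (144, np.int64(115), np.int64(129)), (146, np.int64(113), np.int64(129)), (148, np.int64(114), np.int64(128)), (150, np.int64(115), np.int64(131)), (152, np.int64(112), np.int64(134)), (154, np.int64(118), np.int64(128)), (156, np.int64(151), np.int64(98)), (158, np.int64(150), np.int64(95)), (160, np.int64(146), np.int64(96)), (162, np.int64(149), np.int64(96)), (164, np.int64(151), np.int64(96)), (166, np.int64(151), np.int64(93))]
200 [(140, np.int64(113), np.int64(126)), (142, np.int64(114), np.int64(130)), (144, np.int64(112), np.int64(125)), (146, np.int64(114), np.int64(121)), (148, np.int64(114), np.int64(121)), (150, np.int64(114), np.int64(123)), (152, np.int64(112), np.int6
[... 1640 characters left out ...]
158, np.int64(154), np.int64(96)), (160, np.int64(150), np.int64(100)), (162, np.int64(150), np.int64(100)), (164, np.int64(148), np.int64(100)), (166, np.int64(148), np.int64(98))]
365 [(140, np.int64(115), np.int64(120)), (142, np.int64(113), np.int64(124)), (144, np.int64(112), np.int64(127)), (146, np.int64(112), np.int64(125)), (148, np.int64(117), np.int64(223)), (150, np.int64(105), np.int64(240)), (152, np.int64(106), np.int64(241)), (154, np.int64(117), np.int64(199)), (156, np.int64(137), np.int64(95)), (158, np.int64(149), np.int64(94)), (160, np.int64(151), np.int64(98)), (162, np.int64(148), np.int64(100)), (164, np.int64(152), np.int64(99)), (166, np.int64(150), np.int64(109))]
```

The crossbar's edge is level across the picture and within about 1 mm of the home position. I release and lift.

>>> jog_arm(
  rows=[
    [[0, 0, 0, 0], [0, 0, 0, 0], [0, 0, 0, 0], [0, 0, 0, 0], [0, 0, -0.01, 0], [0, 0, -0.03, 0], [0, 0, -0.04, 0], [0, 0, -0.04, 0], [0, 0, 0, 0], [0, 0, 0, 0]],
  ],
  claw=1,
)

```text
time_s: 17.85
tcp_pos: [0.4965, -0.2306, 0.3075]
ee_rot: [[0.023, -1.0, -0.001], [-1.0, -0.023, 0.0], [-0.001, 0.001, -1.0]]
wrist_force: [0.2, 0.2, 0.4]
gripper_width: 0.999
gripper_force: 0.0
```

```bash
cat > chk.py <<'E'
from fit import *
q=np.load('seat.npy'); R,t=pose(q)
for name in ('wrist','scene','top'):
    m=camera_model(name); im=capture(name); pickle.dump((m,im),open(f'pics/chk_{name}.pkl','wb'))
    hsv=cv2.cvtColor(im,cv2.COLOR_RGB2HSV)
    P=lambda *p: proj(m,t+R@np.array(p)/1000)
    print(name,'brown test along lines (seat mm at z=9):')
    def at(x,y):
        u=P(x,y,9)[None].astype(np.float32)
        i=cv2.remap(im,u[:,:1],u[:,1:],cv2.INTER_LINEAR)[0,0]; return int(i[0])
    print(' y=0 x 45..65',[at(x,20) for x in range(45,66,2)])
    print(' x=-40 y 40..56',[at(-40,y) for y in range(40,57,2)]); print(' x=-40 y -40..-56',[at(-40,-y) for y in range(40,57,2)])
    print(' y=-30 x -55..-75',[at(x,-30) for x in range(-55,-76,-2)])
    print(' x=45, y 80..96',[at(45,y) for y in range(80,97,2)], [at(45,-y) for y in range(80,97,2)])
E
python3 chk.py; python3 goto.py
```

```text
wrist brown test along lines (seat mm at z=9):
 y=0 x 45..65 [185, 179, 171, 171, 166, 105, 85, 95, 197, 230, 223]
 x=-40 y 40..56 [180, 178, 177, 181, 219, 224, 223, 224, 223]
 x=-40 y -40..-56 [173, 172, 172, 171, 178, 230, 233, 233, 232]
 y=-30 x -55..-75 [56, 117, 158, 169, 169, 176, 192, 208, 208, 188, 164]
 x=45, y 80..96 [166, 167, 167, 166, 229, 239, 237, 235, 230] [169, 169, 168, 170, 176, 225, 231, 231, 234]
scene brown test along lines (seat mm at z=9):
 y=0 x 45..65 [143, 146, 151, 158, 166, 172, 177, 177, 177, 176, 177]
 x=-40 y 40..56 [137, 133, 127, 119, 112, 114, 122, 134, 148]
 x=-40 y -40..-56 [138, 143, 148, 156, 165, 173, 178, 182, 184]
 y=-30 x -55..-75 [113, 120, 127, 131, 133, 135, 141, 151, 160, 165, 167]
 x=45, y 80..96 [135, 133, 128, 121, 117, 114, 114, 116, 116] [143, 147, 154, 163, 171, 179, 187, 192, 193]
top brown test along lines (seat mm at z=9):
 y=0 x 45..65 [43, 45, 45, 46, 47, 49, 50, 51, 52, 54, 55]
 x=-40 y 40..56 [112, 112, 116, 122, 130, 135, 140, 142, 143]
 x=-40 y -40..-56 [112, 109, 106, 105, 109, 126, 137, 144, 145]
 y=-30 x -55..-75 [74, 91, 104, 109, 113, 118, 124, 131, 133, 134, 134]
 x=45, y 80..96 [75, 70, 66, 65, 65, 65, 64, 63, 63] [115, 115, 113, 110, 100, 96, 98, 120, 140]
t 18.0 grasp in seat mm [ 65.6028  -0.8213 130.5121] heading err deg -0.03859381418236258 F [ 0.5687 -0.0176  0.4847] w 87.15228071564367
```

The tee's edges in the wrist view lie at x≈55, y≈±48 (stem) and ±88 (crossbar) in the seat frame, so it is home. Next I find the button's angle.

```bash
python3 - <<'E'
from fit import *
q=np.load('seat.npy'); R,t=pose(q)
V={n:pickle.load(open(f'pics/chk_{n}.pkl','rb')) for n in ('wrist','scene','top')}
V['top0']=(camera_model('top'),np.load('pics/top0.npy')); V['scene0']=(camera_model('scene'),np.load('pics/scene0.npy')); V['w1']=pickle.load(open('pics/w1.pkl','rb'))
th=np.arange(-.75,.31,.075)
print(th.round(2))
for n,(m,im) in V.items():
    g=cv2.cvtColor(im,cv2.COLOR_RGB2GRAY)
    f=lambda r,a,z:proj(m,t+R@np.array([-25-r*np.cos(a),105-r*np.sin(a),z])/1000)
    out=[]
    for a in th:
        p=np.array([f(r,a,21) for r in range(18,46,3)],np.float32); out.append(int(cv2.remap(g,p[None,:,0],p[None,:,1],cv2.INTER_LINEAR).mean()))
    print(n,out,f(58,-.2,51))
E
```

```text
[-0.75 -0.68 -0.6  -0.53 -0.45 -0.38 -0.3  -0.23 -0.15 -0.08 -0.    0.07
  0.15  0.22  0.3 ]
wrist [70, 74, 77, 81, 83, 77, 66, 67, 64, 62, 51, 40, 30, 28, 29] [158.0407 257.9289]
scene [75, 76, 74, 68, 62, 57, 56, 57, 63, 75, 93, 111, 126, 136, 142] [219.6217 187.7866]
top [129, 129, 127, 124, 121, 118, 116, 115, 115, 114, 114, 115, 115, 113, 113] [285.5946 161.4224]
top0 [107, 102, 95, 91, 82, 68, 57, 52, 51, 51, 52, 61, 77, 93, 107] [285.5946 161.4224]
scene0 [73, 74, 72, 67, 60, 55, 54, 56, 61, 73, 91, 109, 123, 133, 138] [219.6217 187.7866]
w1 [67, 67, 68, 69, 72, 65, 58, 59, 59, 59, 54, 58, 63, 71, 73] [168.2489 241.5114]
```

>>> jog_arm(
  rows=[
    [[-0.032, -0.029, 0, 0], [-0.032, -0.029, 0, 0], [-0.032, -0.029, 0, 0], [-0.032, -0.029, 0, 0], [0, 0, 0, 0], [0, 0, 0, 0]],
  ],
  claw=0.5,
)

```text
time_s: 18.75
tcp_pos: [0.6096, -0.0999, 0.3068]
ee_rot: [[0.024, -1.0, -0.002], [-1.0, -0.024, -0.0], [0.0, 0.002, -1.0]]
wrist_force: [0.1, 0.4, -0.6]
gripper_width: 0.512
gripper_force: 0.0
```

```bash
python3 - <<'E'
from fit import *
q=np.load('seat.npy'); R,t=pose(q)
s=sense(); print(s['tcp_pos'])
m=camera_model('wrist'); im=capture('wrist'); pickle.dump((m,im),open('pics/w9.pkl','wb'))
f=lambda r,a,z:proj(m,t+R@np.array([-25-r*np.cos(a),105-r*np.sin(a),z])/1000)
hsv=cv2.cvtColor(im,cv2.COLOR_RGB2HSV); g=cv2.cvtColor(im,cv2.COLOR_RGB2GRAY)
th=np.arange(-.6,.21,.1)
def samp(z,rs,a): 
    p=np.array([f(r,a,z) for r in rs],np.float32); return int(cv2.remap(g,p[None,:,0],p[None,:,1],cv2.INTER_LINEAR).mean())
print(th.round(2)); print('arm',[samp(21,range(18,46,3),a) for a in th]); print('pegtop px',[f(58,a,51).round(0).tolist() for a in th])
print('V,S,H at peg top',[tuple(int(x) for x in hsv[int(f(58,a,51)[1]),int(f(58,a,51)[0])]) for a in th])
c=f(58,-.15,45).astype(int); print(c,'hinge',f(0,0,30))
print(g[c[1]-30:c[1]+30:3,c[0]-33:c[0]+34:3])
E
```

```text
[ 0.6096 -0.0999  0.3068]
[-0.6 -0.5 -0.4 -0.3 -0.2 -0.1 -0.   0.1  0.2]
arm [162, 110, 64, 67, 69, 70, 66, 111, 158]
pegtop px [[236.0, 142.0], [241.0, 144.0], [246.0, 146.0], [251.0, 148.0], [257.0, 149.0], [262.0, 150.0], [268.0, 150.0], [273.0, 150.0], [279.0, 149.0]]
V,S,H at peg top [(18, 99, 240), (16, 107, 227), (17, 105, 228), (15, 115, 201), (21, 102, 245), (19, 107, 239), (16, 107, 227), (17, 103, 235), (17, 103, 233)]
[259 145] hinge [268.9844  86.933 ]
[[218 206 194 231 170 173 237 237 230  67  68  70  71  72  59 245 241 247
  126 194 193 192 192]
 [121 105 107 104 104 104 101 102 104  53  66  71  71  72  58 105 100 102
  155 200 200 198 198]
 [ 73  71  72  72  72  72  72  72  72  54  67  71  71  71  60  68  70  68
  186 200 199 198 197]
 [ 61  69  69  70  70  70  70  70  68  56  51  40  59  67  60  74  72  72
  150 158 157 156 156]
 [118 124 124 124 123 124 126 126 109  36  72  86  50  60 125 131 133 133
  132 133 134 134 134]
 [127 133 133 135 135 136 137 138  79  90 103 107 110  46 143 142 141 142
  142 141 138 139 139]
 [131 134 136 136 136 136 137 138  62  95 104 10
[... 610 characters left out ...]
195 198 196 197 202]
 [218 215 207 204 212 208 203 208 214 205 203 204 202 187 193 199 208 197
  195 200 197 196 204]
 [219 216 208 203 211 208 203 208 213 203 194 199 190 187 194 198 208 197
  196 200 197 197 203]
 [219 216 208 203 212 208 202 208 214 203 194 198 190 187 194 200 196 197
  197 200 198 197 205]
 [219 216 208 205 211 208 203 209 213 199 194 198 190 188 195 199 194 197
  198 201 198 197 206]
 [219 216 209 205 212 208 204 209 215 188 194 199 191 189 194 200 194 197
  199 201 198 196 207]
 [220 216 210 205 212 208 204 209 214 187 193 198 192 189 194 200 195 198
  199 202 199 197 206]
 [220 216 210 206 213 208 204 210 214 188 194 199 190 188 195 200 196 199
  201 201 199 198 204]]
```

The view numbers place the peg's top at about (259,148) and the arm at about -0.17 rad. I'll work out the approach and the arc.

```bash
python3 goto.py -82.2,114.8,80 -82.2,114.8,44; python3 - <<'E'
import numpy as np
a=np.linspace(-.17,1.57,15); p=np.c_[-25-58*np.cos(a),105-58*np.sin(a)]; d=np.diff(p,axis=0)
print('tool rows mm'); print(np.c_[d[:,0]*.866,-d[:,1],-d[:,0]*.5].round(1).tolist())
E
```

```text
t 18.8 grasp in seat mm [-44.3429 115.246  194.7413] heading err deg -0.05633757184499526 F [-0.3867 -0.1651 -0.4789] w 44.49824299172533
-82.2,114.8,80 tool shift mm [ 24.5609   0.2237 118.3032]
-82.2,114.8,44 tool shift mm [ 42.5543   0.1537 149.4838]
tool rows mm
[[-0.7, 7.2, 0.4], [0.1, 7.2, -0.1], [0.9, 7.1, -0.5], [1.6, 7.0, -0.9], [2.4, 6.7, -1.4], [3.1, 6.3, -1.8], [3.7, 5.8, -2.1], [4.3, 5.2, -2.5], [4.8, 4.6, -2.8], [5.3, 3.8, -3.1], [5.7, 3.0, -3.3], [5.9, 2.2, -3.4], [6.1, 1.3, -3.5], [6.2, 0.5, -3.6]]
```

>>> jog_arm(
  rows=[
    [[0.0426, 0.0002, 0.02, 0], [0, 0, 0.05, 0], [0, 0, 0.04, 0], [0, 0, 0.02, 0], [0, 0, 0.01, 0], [0, 0, 0.0095, 0], [0, 0, 0, 0], [0, 0, 0, 0]],
  ],
)

```text
time_s: 19.8
tcp_pos: [0.6113, -0.1425, 0.1593]
ee_rot: [[0.024, -1.0, 0.002], [-1.0, -0.024, -0.0], [0.0, -0.002, -1.0]]
wrist_force: [-0.4, 0.1, -0.4]
gripper_width: 0.501
gripper_force: 0.0
```

>>> jog_arm(
  rows=[
    [[0, 0, 0, 0], [0, 0, 0, 0], [0, 0, 0, 0], [0, 0, 0, 0], [0, 0, 0, 0], [0, 0, 0, 0]],
  ],
  claw=0,
)

```text
time_s: 20.55
tcp_pos: [0.6107, -0.1424, 0.1584]
ee_rot: [[0.024, -1.0, -0.0], [-1.0, -0.024, 0.0], [-0.0, 0.0, -1.0]]
wrist_force: [-1.4, 0.4, 1.3]
gripper_width: 0.175
gripper_force: 30.0
```

```bash
python3 goto.py
```

```text
t 20.55 grasp in seat mm [-82.3362 115.5657  44.839 ] heading err deg -0.03149079390948697 F [-1.4079  0.3707  1.2672] w 15.238019273136892
```

>>> jog_arm(
  rows=[
    [[-0.0007, 0.0072, 0.0004, 0], [0.0001, 0.0072, -0.0001, 0], [0.0009, 0.0071, -0.0005, 0], [0.0016, 0.007, -0.0009, 0], [0.0024, 0.0067, -0.0014, 0], [0, 0, 0, 0]],
  ],
)

```text
time_s: 21.3
tcp_pos: [0.5767, -0.1468, 0.1607]
ee_rot: [[0.025, -1.0, 0.003], [-1.0, -0.025, 0.001], [-0.001, -0.003, -1.0]]
wrist_force: [4.1, 3.4, -4.3]
gripper_width: 0.174
gripper_force: 30.0
```

>>> jog_arm(
  rows=[
    [[0.0031, 0.0063, -0.0018, 0], [0.0037, 0.0058, -0.0021, 0], [0.0043, 0.0052, -0.0025, 0], [0.0048, 0.0046, -0.0028, 0], [0, 0, 0, 0]],
  ],
)

```text
time_s: 21.92
tcp_pos: [0.5554, -0.1641, 0.1705]
ee_rot: [[0.024, -1.0, 0.003], [-1.0, -0.024, -0.001], [0.001, -0.003, -1.0]]
wrist_force: [4.4, 0.2, -2.4]
gripper_width: 0.173
gripper_force: 30.0
```

>>> jog_arm(
  rows=[
    [[0.0053, 0.0038, -0.0031, 0], [0.0057, 0.003, -0.0033, 0], [0.0059, 0.0022, -0.0034, 0], [0, 0, 0, 0]],
  ],
)

```text
time_s: 22.42
tcp_pos: [0.5461, -0.1814, 0.1802]
ee_rot: [[0.024, -1.0, 0.001], [-1.0, -0.024, -0.0], [0.0, -0.001, -1.0]]
wrist_force: [3.1, 0.1, -1.8]
gripper_width: 0.18
gripper_force: 30.0
```

```bash
python3 goto.py -25,47,44
```

```text
t 22.425 grasp in seat mm [-39.0398  50.0996  45.0111] heading err deg -0.0526155634201031 F [ 3.0887  0.052  -1.8361] w 15.698454043789614
-25,47,44 tool shift mm [12.6701  3.0807 -6.1419]
```

>>> jog_arm(
  rows=[
    [[0.0063, 0.0018, -0.003, 0], [0.0064, 0.0012, -0.0031, 0], [0, 0, 0, 0], [0, 0, 0, 0]],
  ],
)

```text
time_s: 22.92
tcp_pos: [0.5432, -0.1934, 0.1867]
ee_rot: [[0.025, -1.0, 0.001], [-1.0, -0.025, 0.0], [-0.0, -0.001, -1.0]]
wrist_force: [2.1, 4.9, 4.8]
gripper_width: 0.175
gripper_force: 30.0
```

```bash
cat > btn.py <<'E'
from fit import *
q=np.load('seat.npy'); R,t=pose(q)
th=np.arange(1.2,1.86,.05); print(th.round(2))
for n in ('wrist','scene'):
    m=camera_model(n); im=capture(n); g=cv2.cvtColor(im,cv2.COLOR_RGB2GRAY); cv2.imwrite(f'pics/b_{n}.png',im[:,:,::-1])
    f=lambda r,a,z:proj(m,t+R@np.array([-25-r*np.cos(a),105-r*np.sin(a),z])/1000)
    o=[]
    for a in th:
        p=np.array([f(r,a,21) for r in range(18,44,3)],np.float32); o.append(int(cv2.remap(g,p[None,:,0],p[None,:,1],cv2.INTER_LINEAR).mean()))
    print(n,o,'hinge px',f(0,0,21),'peg px',f(58,1.57,40))
E
python3 goto.py -25,47,44; python3 btn.py
```

```text
t 22.925 grasp in seat mm [-25.5289  46.9119  44.6628] heading err deg 0.002792064025185818 F [2.1439 4.8909 4.8475] w 15.254833565966063
-25,47,44 tool shift mm [ 0.7895 -0.0879  0.3095]
[1.2  1.25 1.3  1.35 1.4  1.45 1.5  1.55 1.6  1.65 1.7  1.75 1.8  1.85]
wrist [83, 56, 43, 35, 34, 34, 35, 37, 38, 39, 39, 38, 39, 41] hinge px [167.8192 219.4796] peg px [258.3111 245.2448]
scene [53, 48, 43, 41, 40, 40, 43, 49, 57, 64, 70, 74, 75, 73] hinge px [208.9079 178.2459] peg px [221.2776 168.2114]
```

>>> jog_arm(
  rows=[
    [[0, 0, 0, 0], [0, 0, 0, 0], [0, 0, 0, 0], [-0.005, 0, -0.01, 0], [0, 0, -0.025, 0], [0, 0, -0.04, 0], [-0.03, 0, -0.045, 0], [-0.03, 0, 0, 0], [0, 0, 0, 0], [0, 0, 0, 0]],
  ],
  claw=0.34,
)

```text
time_s: 24.28
tcp_pos: [0.5414, -0.129, 0.3059]
ee_rot: [[0.024, -1.0, -0.0], [-1.0, -0.024, -0.0], [0.0, 0.0, -1.0]]
wrist_force: [-0.1, 0.0, -0.5]
gripper_width: 0.343
gripper_force: 0.0
```

```bash
python3 chk.py | head -6; python3 btn.py; python3 - <<'E'
from fit import *
q=np.load('seat.npy'); R,t=pose(q); m=camera_model('wrist'); im=cv2.imread('pics/b_wrist.png'); g=cv2.cvtColor(im,cv2.COLOR_BGR2GRAY)
for y in (90,85,80,75,70,65,60):
    p=np.array([proj(m,t+R@np.array([x,y,21])/1000) for x in range(-50,1,2)],np.float32)
    print(y,cv2.remap(g,p[None,:,0],p[None,:,1],cv2.INTER_LINEAR)[0].tolist())
E
```

```text
wrist brown test along lines (seat mm at z=9):
 y=0 x 45..65 [104, 101, 96, 94, 98, 99, 125, 131, 126, 126, 122]
 x=-40 y 40..56 [95, 122, 129, 131, 127, 125, 120, 117, 103]
 x=-40 y -40..-56 [193, 193, 193, 191, 198, 240, 245, 244, 244]
 y=-30 x -55..-75 [124, 183, 185, 187, 185, 197, 222, 227, 225, 226, 232]
 x=45, y 80..96 [93, 94, 93, 91, 145, 248, 247, 246, 245] [189, 189, 188, 189, 194, 241, 245, 246, 246]
[1.2  1.25 1.3  1.35 1.4  1.45 1.5  1.55 1.6  1.65 1.7  1.75 1.8  1.85]
wrist [107, 72, 67, 69, 70, 70, 72, 70, 68, 62, 56, 60, 68, 74] hinge px [198.6473 112.7797] peg px [257.5243 123.635 ]
scene [59, 57, 56, 58, 61, 66, 75, 88, 102, 116, 126, 132, 134, 133] hinge px [208.9079 178.2459] peg px [221.2776 168.2114]
90 [242, 243, 243, 243, 242, 241, 242, 204, 85, 64, 68, 68, 69, 71, 70, 65, 49, 38, 31, 29, 37, 37, 32, 34, 36, 37]
85 [203, 203, 202, 204, 207, 207, 202, 133, 63, 67, 69, 69, 71, 72, 69, 61, 41, 54, 94, 108, 113, 116, 156, 210, 215, 212]
80 [206, 205, 204, 204, 207, 208, 190, 105, 63, 68, 70, 70, 72, 72, 67, 54, 38, 71, 100, 102, 111, 117, 197, 218, 211, 208]
75 [206, 204, 203, 203, 207, 207, 169, 73, 67, 69, 70, 71, 73, 70, 65, 45, 44, 92, 101, 102, 110, 117, 198, 219, 212, 208]
70 [206, 204, 202, 203, 207, 201, 116, 66, 69, 71, 71, 73, 71, 66, 58, 38, 60, 101, 102, 100, 108, 191, 222, 219, 214, 212]
65 [206, 204, 202, 202, 207, 183, 85, 65, 71, 71, 72, 72, 68, 63, 50, 38, 78, 105, 102, 100, 108, 197, 225, 208, 116, 107]
60 [207, 203, 201, 203, 208, 159, 63, 68, 70, 71, 72, 71, 66, 60, 43, 47, 96, 106, 103, 101, 108, 197, 225, 207, 130, 152]
```

The arm's lower edge slopes by about 0.15 rad, so the button stands at about 1.42 rather than 1.57: the peg lagged in the pads. I'll push it the rest of the way with closed fingers from the downslope side.

```bash
python3 goto.py -62,47,54.3
```

```text
t 24.525 grasp in seat mm [-21.4196  46.5634 179.5404] heading err deg -0.08360939590394928 F [ 0.5451 -0.2994 -0.0156] w 29.543766099986907
-62,47,54.3 tool shift mm [ 27.4597  -0.5817 128.7545]
```

>>> jog_arm(
  rows=[
    [[0.0275, -0.0006, 0.02, 0], [0, 0, 0.045, 0], [0, 0, 0.04, 0], [0, 0, 0.02, 0], [0, 0, 0.0037, 0], [0, 0, 0, 0]],
  ],
  claw=0,
)

```text
time_s: 25.28
tcp_pos: [0.5431, -0.1566, 0.1778]
ee_rot: [[0.024, -1.0, 0.001], [-1.0, -0.024, -0.0], [0.0, -0.001, -1.0]]
wrist_force: [-0.6, 0.3, 0.2]
gripper_width: 0.005
gripper_force: 0.0
```

>>> jog_arm(
  rows=[
    [[0.003, 0, -0.0017, 0], [0.003, 0, -0.0017, 0], [0.003, 0, -0.0017, 0], [0.0025, 0, -0.0015, 0], [0.0025, 0, -0.0015, 0], [0.0015, 0, -0.0009, 0], [0.0009, 0, -0.0005, 0], [0, 0, 0, 0], [0, 0, 0, 0]],
  ],
)

```text
time_s: 26.4
tcp_pos: [0.543, -0.1727, 0.1867]
ee_rot: [[0.024, -1.0, -0.0], [-1.0, -0.024, -0.0], [-0.0, 0.0, -1.0]]
wrist_force: [-2.0, 1.5, 0.4]
gripper_width: 0.006
gripper_force: 0.8
```

```bash
python3 goto.py -42,47,54.3
```

```text
t 26.4 grasp in seat mm [-43.3734  47.1333  54.9673] heading err deg -0.027274099705842672 F [-1.9598  1.5379  0.3913] w 0.48828239347839425
-42,47,54.3 tool shift mm [ 1.5231  0.1326 -0.1088]
```

>>> jog_arm(
  rows=[
    [[0.0008, 0, -0.0003, 0], [0.0008, 0, -0.0003, 0], [0, 0, 0, 0], [0, 0, 0, 0]],
  ],
)

```text
time_s: 26.9
tcp_pos: [0.5431, -0.1744, 0.1874]
ee_rot: [[0.024, -1.0, 0.0], [-1.0, -0.024, -0.0], [0.0, -0.0, -1.0]]
wrist_force: [-2.1, 1.6, 0.8]
gripper_width: 0.007
gripper_force: 1.0
```

>>> jog_arm(
  rows=[
    [[-0.01, 0, 0, 0], [-0.02, 0, -0.01, 0], [0, 0, -0.04, 0], [0, 0, -0.06, 0], [-0.012, 0, -0.01, 0], [0, 0, 0, 0], [0, 0, 0, 0]],
  ],
)

```text
time_s: 27.78
tcp_pos: [0.5414, -0.1318, 0.306]
ee_rot: [[0.025, -1.0, -0.003], [-1.0, -0.025, 0.0], [-0.0, 0.003, -1.0]]
wrist_force: [-0.3, -0.1, -0.3]
gripper_width: 0.004
gripper_force: 0.0
```

```bash
cat > edge.py <<'E'
from fit import *
q=np.load('seat.npy'); R,t=pose(q); m=camera_model('wrist'); im=capture('wrist'); g=cv2.cvtColor(im,cv2.COLOR_RGB2GRAY).astype(np.float32)
xs=np.arange(-55,-20,.25); Y=[];X=[]
for y in range(60,89,4):
    p=np.array([proj(m,t+R@np.array([x,y,21])/1000) for x in xs],np.float32)
    v=cv2.remap(g,p[None,:,0],p[None,:,1],cv2.INTER_LINEAR)[0]; i=np.where(v<140)[0]
    if len(i): Y.append(y);X.append(xs[i[0]])
k=np.polyfit(Y,X,1); print(list(zip(Y,X)),'theta',np.pi/2-np.arctan(k[0]),'x at hinge',np.polyval(k,105))
E
python3 edge.py; python3 goto.py
```

```text
[(60, np.float64(-32.5)), (64, np.float64(-32.5)), (68, np.float64(-32.5)), (72, np.float64(-32.5)), (76, np.float64(-32.5)), (80, np.float64(-32.5)), (84, np.float64(-32.5)), (88, np.float64(-32.0))] theta 1.560380036863927 x at hinge -32.11458333333333
t 27.825 grasp in seat mm [-19.1012  46.4907 178.4452] heading err deg -0.013625992638172288 F [ 0.1725 -0.3801 -0.3933] w 0.5710999817382624
```

The button now stands at 1.56 rad, square across. I do one last check of the tee's edges, then hand in.

```bash
python3 chk.py | head -6; python3 -c "
from station import *
print(sense()['time_s'],finish_job())"
```

```text
wrist brown test along lines (seat mm at z=9):
 y=0 x 45..65 [101, 99, 94, 92, 96, 97, 119, 128, 124, 123, 119]
 x=-40 y 40..56 [113, 125, 129, 131, 129, 124, 119, 113, 129]
 x=-40 y -40..-56 [188, 188, 187, 186, 192, 238, 243, 241, 241]
 y=-30 x -55..-75 [108, 171, 164, 181, 180, 190, 220, 225, 221, 223, 229]
 x=45, y 80..96 [91, 91, 91, 95, 201, 244, 245, 244, 243] [184, 184, 183, 184, 188, 238, 242, 245, 243]
the job is handed in; nothing more can be done
27.975 None
```

I hung the T-template on both pins flat on the blank, swung the turn-button square across its edge (measured about 1.56 rad), let go, and handed the job in at 28 s; I did not move any bystander, and no verdict came back.

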